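# Line up and clamp the sample tins

### The arm

A 6-joint arm with a two-finger parallel gripper is mounted at the origin on the work surface. World frame = base frame: x ahead of the robot, y to its left, z up, the work surface at z = 0. Lengths are in m, angles in degrees, forces in N, time in s.
With the tool pointing down it reaches from about 0.3 to 0.75 m from the base axis. Payload 8.5 kg.
Tool frame: the origin (TCP) lies midway between the tips of the shut fingers; the grasp point (between the pads) lies 19 mm behind it; z points along the fingers, y is the line along which they close (so a half turn about z gives the same grasp; the last joint's range is limited). The gripper opens to 85 mm and grips with 20 to 120 N. Pads are 22 mm wide; open, the fingers measure 114 mm over their backs; the gripper's body (76 mm by 85 mm) begins 54 mm behind the grasp point. The pads swing forward as they close: fully open they stand 13 mm farther back than shut.
Start: joints at [-79.372, 21.807, 74.336, -0, 83.858, -12.336], TCP at [0.215, -0.506, 0.231] pointing down, gripper open.
Joint ranges: [-178.18, 178.18], [-50.72, 133.34], [12.68, 142.11], [-81.47, 261.47], [9.98, 163.14], [-165.26, 165.26]. Speed limits (degrees/s): [136.94, 136.94, 180, 180, 180, 180].

### API

Orientations are given as a 3x3 rotation matrix whose columns are the frame's x, y, z axes.
In Python, from rig import env gives the robot as it stands. The module is installed in compiled form; this text tells all that it offers.
- The arm moves only by the tool jog_arm, never from a script. Its argument "targets" is a list of rows, each a list of 6 numbers: the shift along the tool's x, y, z in cm, then the turn, a rotation vector about the tool's x, y, z in degrees. A call has 1 to 8 rows; each row is the pose to reach, as a shift and turn from the pose commanded when the call began, along the tool's axes at that moment; what a row does not reach only later rows make up. A row lasts 1/12 s, in which the tool goes at most 41.7 mm and 7.16 degrees, less where a joint would pass 70% of its speed; a pose out of reach is approached as far as the arm can. A call with a gripper value outside its range is refused whole. "hand" is the opening, from 0 (shut) to 1 (fully open), set as the call begins (left out, the last holds). The fingers move at their own pace and stop on an object; "newtons" is the grip in N (left out, the last holds). Time passes only in rows, so rows that repeat a pose let the fingers close. It gives the time, the measured TCP pose, the force, the opening and the grip force at its end, in the units of the state.
- env.observe(): the state, without advancing time (a new reading comes with each control period).
- env.get_image(name): name is "scene" or "top" or "wrist"; returns a dict with "frame" (420x560x3 uint8, red, green, blue), "depth" (420x560 float32, m along the optical axis (not along the pixel's ray), 0 where there is no reading), "fovy" (degrees; the focal length in pixels is half the picture's height over the tangent of half this angle, whatever the lens; pixels are square), "cx", "cy" (the principal point, pixels), "cam_to_world" (4x4, takes a point from camera to world coordinates). Camera axes: x right, y down, z forward; pixel columns grow to the right and rows downward; lengths in m; the calibration is good to about 2 mm. The wrist camera is an equidistant fisheye: a pixel r from the principal point sees the ray r / f radians off the axis. A picture is of the moment at which its call begins.
- env.close_job(): hands the job in; it is judged then, once.
Trained networks look in the newest picture that a camera, given by its name, has taken for a name from the list of things; names that differ only in an ending like _2 or _b are one class to them, and where a whole thing is asked for, a point or a joint stands for the part that bears it (a point fixed in the world has none). Each returns a list of dicts, best first, with "score" (0 to 1); they miss things now and then, are a little off and sometimes report something else, mostly with a low value. They report only what shows in the picture. A call takes as long as a camera call. They do not tell look-alikes from the thing itself.
- env.regions_of(camera, target): "pixels" (420x560 bool, what is visible of it) and "point" ([row, column] in pixels, amid what is visible of it).
The state is a dict: "time_s": time; "q": joint angles; "qvel": joint speeds; "joint_efforts": joint torques, N m; "position": TCP position; "tool_rot": TCP orientation; "ft_force": force on the tool from outside, world axes, zero at the start; "wrist_torque": the same for the moment, N m; "grip_width": finger opening in m; "gripper_force": force on a finger pad.
Only numpy, scipy, OpenCV 4.12 (cv2) and the standard library are available. Lean on these libraries where they do the work, as an engineer would, in place of code of your own. Each camera call takes 0.05 s, during which the arm holds its last target. There are 200 camera calls.

### The job

Without lifting or tipping them, slide the three small paint tins one by one into the open end of the rail lane, in single file: yellow first, right up to the end stop, then red behind it, then blue, each touching the tin before it. Then slide the orange-handled jaw shut until it squeezes all three tins against the far rail, and let go. Leave the spray can, the big white tin and the roll of tape where they are.

Things in the scene. Friction and masses are not known exactly. Their poses are not given: they have to be found in the camera images.
- rack: fixed lane of two rails 16 mm high, 12 thick. Origin on the bench, mid-mouth where the straight rails end; y points out of the mouth, x across the lane, away from the robot. Face of the green end stop (30 mm high) at y -170 mm; inner face of the fixed aluminium rail at x +26; the jaw is the other rail. Both flare 45 mm beyond the mouth. Green guide block 24 mm high at x -86 to -70, y -140 to -30
- jaw: sliding steel jaw, the lane's second rail, 16 mm high, 12 thick. Origin on the bench at the middle of its inner face, axes as the rack's. It slides only along rack x, stiffly (3 N), and stays where left. Its inner face is at rack x -42 mm when fully open, about -26 when it touches tins that stand against the fixed rail
- jaw_handle (a point): middle of the top of the jaw's orange upright handle, 58 mm above the bench; the handle is 22 mm (rack x) by 30 mm (rack y), from 2 to 58 mm above the bench, centred 73 mm behind the jaw's inner face and rigid with the jaw; nothing stands beside it along y
- tin_yellow: small yellow paint tin, an upright cylinder 52 mm in diameter and 66 mm high, about 0.15 kg, with a steel rim, a yellow band and a yellow spot on the lid; origin at the centre of its underside, z up along its axis
- tin_red: small red paint tin, an upright cylinder 52 mm in diameter and 66 mm high, about 0.15 kg, with a steel rim, a red band and a red spot on the lid; origin at the centre of its underside, z up along its axis
- tin_blue: small blue paint tin, an upright cylinder 52 mm in diameter and 66 mm high, about 0.15 kg, with a steel rim, a blue band and a blue spot on the lid; origin at the centre of its underside, z up along its axis
- spray_can: bystander: upright spray can with green label, 60 mm in diameter, 180 mm high; origin at the centre of its underside
- big_tin: bystander: big white paint tin, 108 mm in diameter, 124 mm high; origin at the centre of its underside
- tape_roll: bystander: yellow roll of tape lying flat, 96 mm in diameter, 24 mm high; origin at the centre of its underside
Mind the look-alikes: they are no part of the job. Of the things that look like the tin_blue, the middle-sized one is meant.

How it is judged (in metres and radians):
On the way, in this order (a step that is already met when the one before it is completed fails the run):
1. the yellow tin stands in the lane against the end stop (y of tin_yellow in the frame of rack between -0.16 and -0.136 m and x of tin_yellow in the frame of rack between -0.024 and 0.008 m and angle between tin_yellow's own z axis and vertical below 0.12 rad), for 0.2 s.
2. the red tin stands in the lane behind the yellow one (all of step 1 and y of tin_red in the frame of rack between -0.16 and -0.08 m and x of tin_red in the frame of rack between -0.024 and 0.008 m and angle between tin_red's own z axis and vertical below 0.12 rad), for 0.2 s.
3. the blue tin stands in the lane behind the red one (all of step 2 and y of tin_blue in the frame of rack between -0.16 and -0.025 m and x of tin_blue in the frame of rack between -0.024 and 0.008 m and angle between tin_blue's own z axis and vertical below 0.12 rad), for 0.2 s.
4. the jaw presses on all three tins (x of jaw in the frame of rack above -0.028 m and contact force between jaw and tin_yellow above 0.2 N and contact force between jaw and tin_red above 0.2 N and contact force between jaw and tin_blue above 0.2 N), for 0.1 s.
At the end, for the whole second after the job is handed in: The tins stand upright and at rest in the lane: the centres of yellow, red and blue at most 34, 90 and 145 mm from the end stop's face (touching: 26, 78, 130) and within 3 mm of 26 mm from the fixed rail; the jaw is within 2 mm of touching the row (all of step 3 and x of each of tin_yellow, tin_red, tin_blue in the frame of rack above -0.003 m and linear speed of each of tin_yellow, tin_red, tin_blue below 0.01 m/s and x of jaw in the frame of rack above -0.028 m).
It fails at once if a small tin is lifted more than 20 mm off the bench (height (world z) of any of tin_yellow, tin_red, tin_blue above 0.02 m).
It fails at once if a small tin is tipped over (angle between any of tin_yellow, tin_red, tin_blue's own z axis and vertical above 0.6 rad).
It fails at once if a bystander is moved more than 25 mm (distance of any of spray_can, big_tin, tape_roll from where it was at the start of the episode above 0.025 m).
It also fails if it takes over 70 s, if anything falls off the work surface, if the arm or the gripper's body presses on something with over 40 N, if the wrist force passes 120 N, or if a joint passes its speed limit or range.

## Working session

There is one attempt and no reset: what is moved stays moved. The work goes in short steps, Python scripts to look and compute and a tool call to move; the robot and the scene stay as the last step left them, time stands still between calls to the robot, and variables do not carry over. Pictures are saved under pics/ and viewed, at most 10 in all, crops included, and the job is handed in when it is done.

Besides the shell and the picture viewer there is one more tool, called after "Request:" by a JSON object that holds its "op" and its "data". jog_arm: Moves the arm, as the interface text tells. Its arguments: {"type":"object","properties":{"targets":{"type":"array","items":{"type":"array","items":{"type":"number"}}},"hand":{"type":"number"},"newtons":{"type":"number"}},"required":["targets"]}

```bash
mkdir -p pics
cat > h.py <<'E'
import numpy as np, cv2
from rig import env
def cloud(im):
    d=im["depth"]; H,W=d.shape; f=H/2/np.tan(np.radians(im["fovy"])/2)
    v,u=np.mgrid[:H,:W]
    P=np.stack([(u-im["cx"])/f*d,(v-im["cy"])/f*d,d,np.ones_like(d)],-1)
    P=P@np.array(im["cam_to_world"]).T
    P=P[...,:3]; P[d==0]=np.nan
    return P
def save(im,n): cv2.imwrite("pics/"+n,im["frame"][...,::-1])
E
python3 - <<'E'
from h import *
for c in ["top","scene"]:
    im=env.get_image(c); save(im,c+"0.png"); P=cloud(im); np.save(c+"0.npy",P)
    for t in ["rack","jaw","jaw_handle","tin_yellow","tin_red","tin_blue","spray_can","big_tin","tape_roll"]:
        for r in env.regions_of(c,t)[:4]:
            if r["score"]<.3: continue
            m=r["pixels"]; q=P[m]; q=q[~np.isnan(q[:,0])]
            if len(q)<5: continue
            zt=np.percentile(q[:,2],97); top=q[q[:,2]>zt-.006]
            print(c,t,round(r["score"],2),r["point"],m.sum(),"ztop",zt.round(3),"topmid",((top.max(0)+top.min(0))/2).round(3)[:2],"ext",np.ptp(top,axis=0).round(3)[:2])
E
```

```text
top rack 0.96 [226.8, 329.8] 1230 ztop 0.057 topmid [ 0.448 -0.156] ext [0.018 0.03 ]
top jaw 0.55 [228.2, 325.7] 441 ztop 0.059 topmid [ 0.448 -0.156] ext [0.018 0.03 ]
top jaw_handle 0.97 [227.6, 324.1] 456 ztop 0.059 topmid [ 0.448 -0.156] ext [0.018 0.03 ]
top jaw_handle 0.39 [224.4, 334.3] 811 ztop 0.058 topmid [ 0.448 -0.156] ext [0.018 0.03 ]
top tin_yellow 0.53 [168.0, 244.9] 277 ztop 0.07 topmid [0.687 0.103] ext [0.05  0.048]
top tin_red 0.58 [196.9, 189.5] 319 ztop 0.07 topmid [0.579 0.268] ext [0.051 0.048]
top tin_blue 0.77 [268.3, 233.6] 514 ztop 0.092 topmid [0.377 0.131] ext [0.066 0.066]
top tin_blue 0.64 [234.0, 223.4] 290 ztop 0.069 topmid [0.482 0.166] ext [0.048 0.05 ]
top spray_can 0.95 [283.6, 433.2] 759 ztop 0.183 topmid [ 0.348 -0.456] ext [0.05  0.053]
top big_tin 0.6 [281.7, 118.9] 1660 ztop 0.127 topmid [0.337 0.448] ext [0.104 0.106]
scene rack 0.79 [193.5, 246.2] 1656 ztop 0.049 topmid [ 0.449 -0.152] ext [0.024 0.028]
scene jaw 0.9 [195.3, 257.2] 662 ztop 0.058 topmid [ 0.449 -0.153] ext [0.024 0.029]
scene jaw_handle 0.7 [188.5, 257.4] 676 ztop 0.058 topmid [ 0.449 -0.153] ext [0.024 0.029]
scene tin_red 0.87 [261.8, 366.8] 763 ztop 0.068 topmid [0.582 0.272] ext [0.05  0.049]
scene tin_blue 0.8 [197.1, 357.4] 847 ztop 0.09 topmid [0.379 0.133] ext [0.069 0.069]
scene tin_blue 0.56 [223.8, 346.6] 587 ztop 0.068 topmid [0.486 0.168] ext [0.046 0.051]
scene tin_blue 0.49 [234.1, 387.2] 273 ztop 0.046 topmid [0.43  0.259] ext [0.036 0.033]
scene spray_can 0.65 [126.6, 216.3] 901 ztop 0.181 topmid [ 0.35  -0.452] ext [0.051 0.053]
scene big_tin 0.9 [233.3, 480.8] 3140 ztop 0.125 topmid [0.34  0.452] ext [0.108 0.106]
scene big_tin 0.56 [262.6, 363.3] 806 ztop 0.068 topmid [0.581 0.271] ext [0.053 0.051]
scene tape_roll 0.57 [180.1, 164.3] 507 ztop 0.026 topmid [ 0.633 -0.394] ext [0.096 0.095]
```

View pics/top0.png

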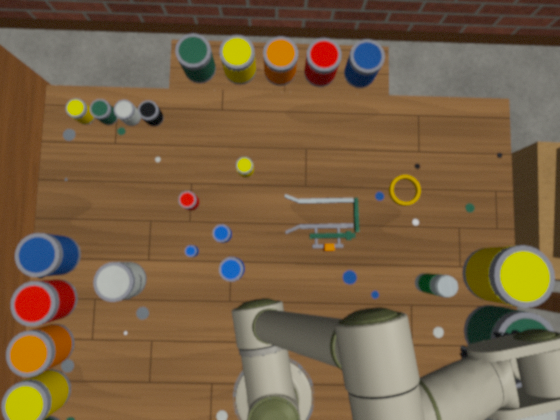

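View pics/scene0.png

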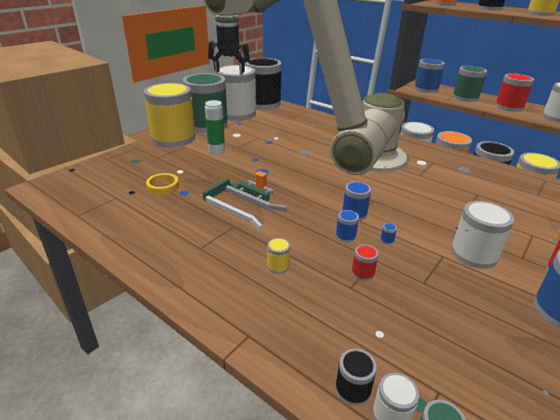

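The top view shows the yellow tin at (245,166), red at (188,200) and the medium blue at (221,233). The blue look-alikes are at (231,268), which is bigger, and (191,250), which is smaller. The rack's mouth opens to the left (world +y) at about column 300. The scene view agrees.

Next I'll fit the rack pose.

Run:
```python
from h import *
for c in ["top","scene"]:
    P=np.load(c+"0.npy").reshape(-1,3)
    R=P[(abs(P[:,0]-.53)<.12)&(P[:,1]>-.28)&(P[:,1]<-.02)&~np.isnan(P[:,0])]
    g=np.median(R[:,2]); print(c,"bench z",g.round(4))
    z=R[:,2]-g
    S=R[(z>.024)&(z<.036)&(R[:,1]<-.2)]; print("stop",len(S),S.min(0).round(3),S.max(0).round(3))
    F=R[(z>.009)&(z<.021)&(R[:,1]>-.22)]
    for ya in np.arange(-.23,-.02,.015):
        q=F[abs(F[:,1]-ya)<.0075]; a=q[q[:,0]>.54,0]; b=q[(q[:,0]<.54)&(q[:,0]>.47),0]
        f=lambda a:(a.min().round(4),a.max().round(4),len(a)) if len(a) else None
        print(round(ya,3),"far",f(a),"near",f(b))
s=env.observe(); print(s["position"],np.round(s["tool_rot"],3),s["ft_force"],s["time_s"])
```

```text
top bench z 0.0003
stop 144 [ 0.484 -0.252  0.024] [ 0.601 -0.203  0.035]
-0.23 far None near None
-0.215 far (np.float64(0.5909), np.float64(0.6031), 16) near (np.float64(0.472), np.float64(0.5215), 27)
-0.2 far (np.float64(0.5895), np.float64(0.5994), 19) near (np.float64(0.4716), np.float64(0.5215), 27)
-0.185 far (np.float64(0.5894), np.float64(0.5996), 20) near (np.float64(0.4714), np.float64(0.5213), 44)
-0.17 far (np.float64(0.5887), np.float64(0.599), 20) near (np.float64(0.4768), np.float64(0.5205), 28)
-0.155 far (np.float64(0.5883), np.float64(0.5985), 17) near (np.float64(0.4828), np.float64(0.5203), 29)
-0.14 far (np.float64(0.588), np.float64(0.5982), 19) near (np.float64(0.4764), np.float64(0.5198), 26)
-0.125 far (np.float64(0.5871), np.float64(0.5981), 19) near (np.float64(0.4729), np.float64(0.5162), 41)
-0.11 far (np.float64(0.5873), np.float64(0.5979), 20) near (np.float64(0.4756), np.float64(0.516), 22)
-0.095 far (np.float64(0.587), np.float64(0.5972), 20) near (np.float64(0.4784), np.float64(0.5159), 23)
-0.08 far (np.float64(0.5865), np.float64(0.5967), 20) ne
[... 1488 characters left out ...]
p.float64(0.5197), 33)
-0.08 far (np.float64(0.5863), np.float64(0.5985), 22) near (np.float64(0.5043), np.float64(0.5201), 19)
-0.065 far (np.float64(0.5849), np.float64(0.5987), 20) near (np.float64(0.5063), np.float64(0.5183), 18)
-0.05 far (np.float64(0.5904), np.float64(0.6015), 17) near (np.float64(0.4981), np.float64(0.5137), 19)
-0.035 far (np.float64(0.5947), np.float64(0.6066), 14) near (np.float64(0.4892), np.float64(0.5042), 19)
-0.02 far (np.float64(0.5998), np.float64(0.6107), 8) near (np.float64(0.4877), np.float64(0.5007), 5)
[ 0.2145797  -0.50638339  0.23130855] [[ 0.921  0.39   0.   ]
 [ 0.39  -0.921  0.   ]
 [ 0.    -0.    -1.   ]] [-0.30362244 -0.24135775  0.19334159] 1.0
```

Rack fit: yaw about 2°, origin about (0.5595, -0.065). The handle position checks out against it. Moving to above yellow with tool y along rack x.

Request:
{"op": "jog_arm", "data": {"targets": [[67.3, -37.7, 0, 0, 0, -69], [67.3, -37.7, 0, 0, 0, -69], [67.3, -37.7, 0, 0, 0, -69], [67.3, -37.7, 0, 0, 0, -69], [67.3, -37.7, 0, 0, 0, -69], [67.3, -37.7, 0, 0, 0, -69], [67.3, -37.7, 0, 0, 0, -69], [67.3, -37.7, 0, 0, 0, -69]], "hand": 1, "newtons": 20}}

```text
time_s: 1.67
position: [0.4197, -0.2411, 0.2316]
tool_rot: [[0.163, 0.987, 0.0], [0.987, -0.163, -0.0], [-0.0, 0.0, -1.0]]
ft_force: [1.1, -0.3, 0.4]
grip_width: 0.0853
gripper_force: 0.0
```

Request:
{"op": "jog_arm", "data": {"targets": [[38.4, 20.8, 0, 0, 0, -11], [38.4, 20.8, 0, 0, 0, -11], [38.4, 20.8, 0, 0, 0, -11], [38.4, 20.8, 0, 0, 0, -11], [38.4, 20.8, 0, 0, 0, -11], [38.4, 20.8, 0, 0, 0, -11], [38.4, 20.8, 0, 0, 0, -11], [38.4, 20.8, 0, 0, 0, -11]]}}

```text
time_s: 2.33
position: [0.6258, 0.0211, 0.2314]
tool_rot: [[-0.022, 1.0, 0.0], [1.0, 0.022, -0.0], [-0.0, 0.0, -1.0]]
ft_force: [0.7, -0.2, -0.3]
grip_width: 0.0853
gripper_force: 0.0
```

Request:
{"op": "jog_arm", "data": {"targets": [[0, 0, 0, 0, 0, 0], [0, 0, 0, 0, 0, 0]]}}

```text
time_s: 2.5
position: [0.6254, 0.0207, 0.2305]
tool_rot: [[-0.025, 1.0, -0.001], [1.0, 0.025, -0.0], [0.0, -0.001, -1.0]]
ft_force: [-0.7, 0.4, 0.0]
grip_width: 0.0853
gripper_force: 0.0
```

```bash
cat >> h.py <<'E'
def wcloud(im):
    d=im["depth"]; H,W=d.shape; f=H/2/np.tan(np.radians(im["fovy"])/2)
    v,u=np.mgrid[:H,:W]; x=u-im["cx"]; y=v-im["cy"]; r=np.hypot(x,y)+1e-9; k=np.tan(np.minimum(r/f,1.5))/r
    P=np.stack([x*k*d,y*k*d,d,np.ones_like(d)],-1)@np.array(im["cam_to_world"]).T
    P=P[...,:3]; P[d==0]=np.nan
    return P
def tins(c="wrist",im=None):
    im=im or env.get_image(c); P=(wcloud if c=="wrist" else cloud)(im)
    for t in ["tin_yellow","tin_red","tin_blue"]:
        for r in env.regions_of(c,t)[:3]:
            q=P[r["pixels"]]; q=q[~np.isnan(q[:,0])]
            if r["score"]<.3 or len(q)<5: continue
            zt=np.percentile(q[:,2],95); top=q[q[:,2]>zt-.006]
            (cx,cy),rad=cv2.minEnclosingCircle((top[:,:2]).astype(np.float32))
            print(c,t,round(r["score"],2),r["point"],"z",zt.round(3),"c",round(cx,4),round(cy,4),"r",round(rad,4))
    return im,P
E
python3 - <<'E'
from h import *
im,P=tins(); save(im,"w1.png"); s=env.observe(); print(s["position"],np.round(s["tool_rot"],3))
E
```

```text
wrist tin_yellow 0.63 [101.3, 344.2] z 0.068 c 0.6887 0.1042 r 0.0263
wrist tin_blue 0.94 [45.5, 147.0] z 0.068 c 0.483 0.1658 r 0.0267
wrist tin_blue 0.55 [88.8, 66.6] z 0.09 c 0.3791 0.1315 r 0.0353
[0.62434859 0.01790065 0.2316019 ] [[-0.02  1.    0.  ]
 [ 1.    0.02 -0.  ]
 [-0.    0.   -1.  ]]
```

View pics/w1.png

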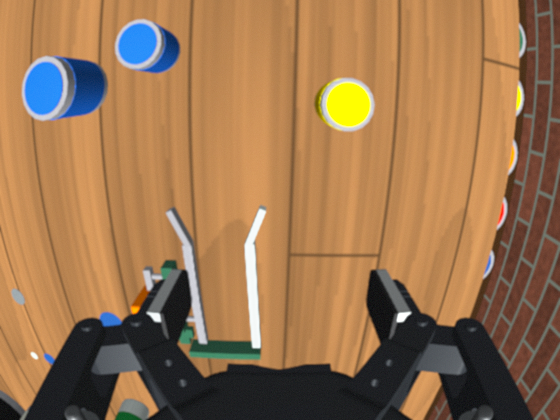

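Wrist view: yellow at (346,104), medium blue at (147,46) and the rack mouth around (215,245). These agree with the earlier numbers. Descending on yellow, with the fingers straddling it across rack x.

Request:
{"op": "jog_arm", "data": {"targets": [[8.4, 6.6, 0, 0, 0, -0.8], [8.4, 6.6, 0, 0, 0, -0.8], [8.4, 6.6, 4, 0, 0, -0.8], [8.4, 6.6, 8, 0, 0, -0.8], [8.4, 6.6, 12, 0, 0, -0.8], [8.4, 6.6, 16, 0, 0, -0.8], [8.4, 6.6, 19, 0, 0, -0.8], [8.4, 6.6, 20.9, 0, 0, -0.8]]}}

```text
time_s: 3.37
position: [0.6872, 0.1031, 0.0187]
tool_rot: [[-0.034, 0.999, -0.005], [0.999, 0.034, 0.0], [0.0, -0.005, -1.0]]
ft_force: [0.8, -0.4, -0.2]
grip_width: 0.0855
gripper_force: 0.0
```

Request:
{"op": "jog_arm", "data": {"targets": [[0, 0, 0, 0, 0, 0], [0, 0, 0, 0, 0, 0], [0, 0, 0, 0, 0, 0], [0, 0, 0, 0, 0, 0], [0, 0, 0, 0, 0, 0], [0, 0, 0, 0, 0, 0]], "hand": 0.5}}

```text
time_s: 3.87
position: [0.69, 0.1041, 0.0247]
tool_rot: [[-0.036, 0.999, 0.004], [0.999, 0.036, -0.0], [-0.001, 0.004, -1.0]]
ft_force: [-0.1, -0.8, 7.5]
grip_width: 0.0513
gripper_force: 22.2
```

Run:
```python
from h import *
im,P=tins(); print([env.observe()[k] for k in ("position","grip_width","gripper_force","ft_force")])
```

```text
wrist tin_yellow 0.77 [294.3, 275.8] z 0.068 c 0.6895 0.1047 r 0.027
wrist tin_red 0.58 [4.2, 84.4] z 0.027 c 0.5772 0.2454 r 0.0083
wrist tin_blue 0.75 [153.0, 3.9] z 0.011 c 0.5019 0.1629 r 0.0177
[array([0.68999979, 0.10413829, 0.02468395]), 0.051580524857688555, 22.206292748451233, array([-0.88152183, -2.4957652 ,  6.9634626 ])]
```

Request:
{"op": "jog_arm", "data": {"targets": [[-0.6, -1, 0, 0, 0, 0], [-1.8, -3, 0, 0, 0, 0], [-3, -5, 0, 0, 0, 0], [-4.2, -7, 0, 0, 0, 0], [-5.4, -9, 0, 0, 0, 0], [-6.6, -11, 0, 0, 0, 0], [-7.8, -13, 0, 0, 0, 0], [-8.4, -14.1, 0, 0, 0, 0]]}}

```text
time_s: 4.73
position: [0.5518, 0.0146, 0.0247]
tool_rot: [[-0.035, 0.999, 0.006], [0.999, 0.035, -0.0], [-0.001, 0.006, -1.0]]
ft_force: [4.9, 2.9, 7.3]
grip_width: 0.0513
gripper_force: 22.1
```

Request:
{"op": "jog_arm", "data": {"targets": [[0, 0, 0, 0, 0, 0], [0, 0, 0, 0, 0, 0]]}}

```text
time_s: 4.9
position: [0.5511, 0.0144, 0.0246]
tool_rot: [[-0.036, 0.999, 0.002], [0.999, 0.036, -0.002], [-0.002, 0.002, -1.0]]
ft_force: [-5.7, -4.6, 15.7]
grip_width: 0.0517
gripper_force: 22.9
```

```bash
cat >> h.py <<'E'
O=np.array([.5595,-.065]); YAW=np.radians(2.05)
def rk(p):
    c,s=np.cos(YAW),np.sin(YAW); d=np.asarray(p)[...,:2]-O
    return np.stack([d[...,0]*c+d[...,1]*s,-d[...,0]*s+d[...,1]*c],-1)
E
python3 - <<'E'
from h import *
im,P=tins(); save(im,"w2.png"); s=env.observe(); print([s[k] for k in ("position","grip_width","ft_force")],"tcp rack",rk(s["position"]).round(4))
R=P.reshape(-1,3); R=R[~np.isnan(R[:,0])]; r=rk(R); z=R[:,2]
for y in np.arange(-.16,.05,.02):
    m=(abs(r[:,1]-y)<.006)&(z>.010)&(z<.022); a=r[m&(r[:,0]>0)&(r[:,0]<.07),0]; b=r[m&(r[:,0]<0)&(r[:,0]>-.09),0]
    print(y.round(3),len(a),len(b),a.min().round(4) if len(a) else '',b.max().round(4) if len(b) else '')
m=(z>.027)&(z<.033)&(abs(r[:,0])<.02)&(r[:,1]<-.1); print("stop top y",r[m,1].max() if m.any() else None)
E
```

```text
wrist tin_yellow 0.67 [294.1, 277.0] z 0.068 c 0.5507 0.0153 r 0.0266
wrist tin_blue 0.75 [3.0, 148.4] z 0.048 c 0.4806 0.1418 r 0.0105
wrist tin_blue 0.7 [57.2, 22.1] z 0.043 c 0.4021 0.1328 r 0.0262
wrist tin_blue 0.7 [397.7, 156.3] z 0.02 c 0.4855 -0.0561 r 0.0993
[array([0.55132801, 0.01462753, 0.02455406]), 0.05124097528423761, array([-6.12886826, -4.91227621, 15.34869613])] tcp rack [-0.0053  0.0799]
-0.16 0 0  
-0.14 0 0  
-0.12 0 0  
-0.1 0 0  
-0.08 0 0  
-0.06 0 0  
-0.04 0 0  
-0.02 0 0  
-0.0 53 20 0.0273 -0.0417
0.02 12 0 0.0329 
0.04 0 0  
stop top y None
```

View pics/w2.png

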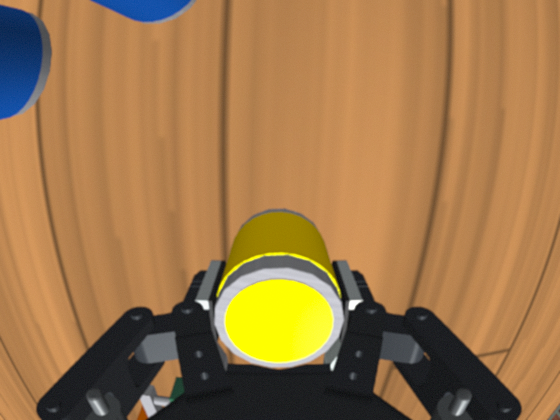

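The wrist view shows yellow held upright between the fingers at (280,315), with nothing ahead of it. The rail faces measured at +27 and -42 mm confirm the rack frame.

Request:
{"op": "jog_arm", "data": {"targets": [[-1.5, -0.2, -0.1, 0, 0, 0], [-4.5, -0.2, -0.1, 0, 0, 0], [-7.5, -0.2, -0.1, 0, 0, 0], [-10.5, -0.2, -0.1, 0, 0, 0], [-13.5, -0.2, -0.1, 0, 0, 0], [-16.5, -0.2, -0.1, 0, 0, 0], [-19.5, -0.2, -0.1, 0, 0, 0], [-21.2, -0.2, -0.1, 0, 0, 0]]}}

```text
time_s: 5.77
position: [0.5573, -0.1992, 0.0246]
tool_rot: [[-0.034, 0.999, 0.003], [0.999, 0.034, -0.001], [-0.001, 0.002, -1.0]]
ft_force: [0.2, 5.2, 8.5]
grip_width: 0.0517
gripper_force: 22.2
```

Request:
{"op": "jog_arm", "data": {"targets": [[-0.4, 0, 0, 0, 0, 0], [-0.8, 0, 0, 0, 0, 0], [-1.1, 0, 0, 0, 0, 0], [-1.1, 0, 0, 0, 0, 0]]}}

```text
time_s: 6.1
position: [0.5577, -0.2076, 0.0246]
tool_rot: [[-0.036, 0.999, 0.002], [0.999, 0.036, -0.001], [-0.001, 0.002, -1.0]]
ft_force: [-1.0, -0.9, 5.3]
grip_width: 0.0516
gripper_force: 22.1
```

Request:
{"op": "jog_arm", "data": {"targets": [[-0.1, 0, 0, 0, 0, 0], [-0.2, 0, 0, 0, 0, 0], [-0.3, 0, 0, 0, 0, 0], [-0.4, 0, 0, 0, 0, 0]]}}

```text
time_s: 6.43
position: [0.5578, -0.2106, 0.0246]
tool_rot: [[-0.036, 0.999, 0.002], [0.999, 0.036, 0.0], [0.0, 0.002, -1.0]]
ft_force: [0.0, 4.5, 7.2]
grip_width: 0.0517
gripper_force: 22.2
```

Request:
{"op": "jog_arm", "data": {"targets": [[-0.1, 0, 0, 0, 0, 0], [-0.2, 0, 0, 0, 0, 0], [-0.3, 0, 0, 0, 0, 0], [-0.3, 0, 0, 0, 0, 0]]}}

```text
time_s: 6.77
position: [0.5578, -0.2115, 0.0247]
tool_rot: [[-0.036, 0.999, 0.001], [0.999, 0.036, 0.004], [0.004, 0.001, -1.0]]
ft_force: [0.1, 14.1, 10.8]
grip_width: 0.0515
gripper_force: 22.5
```

Contact with the end stop (14 N). Release, then go to above red.

Request:
{"op": "jog_arm", "data": {"targets": [[0.2, 0, 0, 0, 0, 0], [0.2, 0, 0, 0, 0, 0], [0.2, 0, 0, 0, 0, 0], [0.2, 0, 0, 0, 0, 0], [0.2, 0, -3, 0, 0, 0], [0.2, 0, -7, 0, 0, 0], [0.2, 0, -11, 0, 0, 0], [0.2, 0, -14, 0, 0, 0]], "hand": 1}}

```text
time_s: 7.43
position: [0.5576, -0.2129, 0.1665]
tool_rot: [[-0.036, 0.999, 0.002], [0.999, 0.036, -0.002], [-0.002, 0.002, -1.0]]
ft_force: [0.4, -0.3, -0.1]
grip_width: 0.0855
gripper_force: 0.0
```

Request:
{"op": "jog_arm", "data": {"targets": [[4, 0.4, 0, 0, 0, 0], [8, 0.8, 0, 0, 0, 0], [12, 1.2, 0, 0, 0, 0], [16, 1.6, 0, 0, 0, 0], [20, 2, 0, 0, 0, 0], [24, 2.4, 0, 0, 0, 0], [28, 2.8, 0, 0, 0, 0], [30, 3, 0, 0, 0, 0]]}}

```text
time_s: 8.1
position: [0.5761, 0.0922, 0.1634]
tool_rot: [[-0.038, 0.999, 0.0], [0.999, 0.038, 0.001], [0.001, 0.0, -1.0]]
ft_force: [0.3, -0.6, -0.1]
grip_width: 0.0851
gripper_force: 0.0
```

Request:
{"op": "jog_arm", "data": {"targets": [[4, 0.4, 0, 0, 0, 0], [8, 0.8, 0, 0, 0, 0], [12, 1, 0, 0, 0, 0], [13, 1, 0, 0, 0, 0], [13, 1, 0, 0, 0, 0]]}}

```text
time_s: 8.52
position: [0.5813, 0.2213, 0.1629]
tool_rot: [[-0.04, 0.999, -0.0], [0.999, 0.04, 0.0], [0.0, -0.0, -1.0]]
ft_force: [-0.2, -0.4, 0.1]
grip_width: 0.0849
gripper_force: 0.0
```

Run:
```python
from h import *
im,P=tins(); print([env.observe()[k] for k in ("position","ft_force","time_s")])
tins("top"); tins("scene")
```

```text
wrist tin_red 0.93 [147.2, 280.5] z 0.068 c 0.58 0.2707 r 0.0262
wrist tin_blue 0.83 [152.4, 120.7] z 0.046 c 0.429 0.2583 r 0.0181
wrist tin_blue 0.81 [274.8, 85.7] z 0.09 c 0.4322 0.1699 r 0.0993
wrist tin_blue 0.6 [245.2, 174.3] z 0.068 c 0.5024 0.1885 r 0.0545
[array([0.58203739, 0.21715275, 0.16328191]), array([ 0.53642666, -0.3208751 ,  0.3137128 ]), 8.7167]
top tin_yellow 0.56 [211.6, 346.4] z 0.07 c 0.5562 -0.21 r 0.0251
top tin_red 0.49 [203.6, 181.4] z 0.477 c 0.5036 0.184 r 0.0051
top tin_blue 0.74 [268.8, 234.4] z 0.091 c 0.3768 0.1305 r 0.0339
top tin_blue 0.69 [232.0, 221.9] z 0.069 c 0.4814 0.1641 r 0.0247
scene tin_yellow 0.81 [184.6, 221.2] z 0.068 c 0.557 -0.2098 r 0.0274
scene tin_red 0.67 [261.0, 364.7] z 0.067 c 0.5824 0.2714 r 0.0255
scene tin_blue 0.65 [234.0, 387.7] z 0.045 c 0.4334 0.2607 r 0.016
scene tin_blue 0.62 [201.9, 358.7] z 0.088 c 0.4482 0.1885 r 0.0968
scene tin_blue 0.6 [224.2, 346.0] z 0.068 c 0.4848 0.1663 r 0.0272
```

Request:
{"op": "jog_arm", "data": {"targets": [[4, 0, 0, 0, 0, 0], [5.2, 0, 0, 0, 0, 0], [5.2, 0, 3.5, 0, 0, 0], [5.2, 0, 7, 0, 0, 0], [5.2, 0, 10.5, 0, 0, 0], [5.2, 0, 13, 0, 0, 0], [5.2, 0, 13.9, 0, 0, 0], [5.2, 0, 13.9, 0, 0, 0]]}}

```text
time_s: 9.78
position: [0.579, 0.2705, 0.0223]
tool_rot: [[-0.036, 0.999, -0.004], [0.999, 0.036, -0.001], [-0.001, -0.004, -1.0]]
ft_force: [-0.6, -0.4, -0.1]
grip_width: 0.0854
gripper_force: 0.0
```

Request:
{"op": "jog_arm", "data": {"targets": [[0, 0, 0, 0, 0, 0], [0, 0, 0, 0, 0, 0], [0, 0, 0, 0, 0, 0], [0, 0, 0, 0, 0, 0], [0, 0, 0, 0, 0, 0], [0, 0, 0, 0, 0, 0]], "hand": 0.5}}

```text
time_s: 10.28
position: [0.5808, 0.271, 0.0264]
tool_rot: [[-0.036, 0.999, 0.003], [0.999, 0.036, 0.001], [0.001, 0.003, -1.0]]
ft_force: [0.1, 0.0, 7.0]
grip_width: 0.0514
gripper_force: 20.5
```

Run:
```python
from h import *
im,P=tins(); s=env.observe(); print([s[k] for k in ("position","grip_width","ft_force","time_s")], rk(s["position"]))
```

```text
wrist tin_red 0.84 [296.6, 278.6] z 0.068 c 0.5808 0.2708 r 0.0264
wrist tin_blue 0.96 [269.7, 43.4] z 0.046 c 0.4297 0.2586 r 0.0183
wrist tin_blue 0.93 [390.7, 158.1] z 0.064 c 0.5219 0.231 r 0.0549
wrist tin_blue 0.81 [376.9, 31.7] z 0.08 c 0.4492 0.2193 r 0.0901
[array([0.58084521, 0.27097469, 0.02639121]), 0.05151136763901121, array([-1.52517266, -0.96036398,  7.87130777]), 10.4833] [0.03334991 0.33499611]
```

Request:
{"op": "jog_arm", "data": {"targets": [[-1.5, 0, 0, 0, 0, 0], [-4.5, 0, 0, 0, 0, 0], [-7.5, 0, 0, 0, 0, 0], [-10.5, 0, 0, 0, 0, 0], [-13.5, 0, 0, 0, 0, 0], [-16.5, 0, 0, 0, 0, 0], [-19, -1, 0, 0, 0, 0], [-21, -2, 0, 0, 0, 0]]}}

```text
time_s: 11.15
position: [0.5694, 0.0586, 0.0265]
tool_rot: [[-0.035, 0.999, 0.006], [0.999, 0.035, 0.0], [0.0, 0.006, -1.0]]
ft_force: [2.9, 3.9, 7.2]
grip_width: 0.0516
gripper_force: 22.0
```

Request:
{"op": "jog_arm", "data": {"targets": [[-1.5, -1, 0, 0, 0, 0], [-3.5, -2, 0, 0, 0, 0], [-6, -2, 0, 0, 0, 0], [-9, -2, 0, 0, 0, 0], [-12, -2, 0, 0, 0, 0], [-15, -2, 0, 0, 0, 0], [-18, -2, 0, 0, 0, 0], [-20.5, -2, 0, 0, 0, 0]]}}

```text
time_s: 11.82
position: [0.5558, -0.147, 0.0264]
tool_rot: [[-0.035, 0.999, 0.004], [0.999, 0.035, -0.0], [-0.0, 0.004, -1.0]]
ft_force: [0.5, 6.1, 9.4]
grip_width: 0.0515
gripper_force: 22.2
```

Request:
{"op": "jog_arm", "data": {"targets": [[-0.3, 0, 0, 0, 0, 0], [-0.6, 0, 0, 0, 0, 0], [-0.9, 0, 0, 0, 0, 0], [-1.2, 0, 0, 0, 0, 0], [-1.4, 0, 0, 0, 0, 0], [-1.6, 0, 0, 0, 0, 0]]}}

```text
time_s: 12.32
position: [0.5562, -0.1586, 0.0264]
tool_rot: [[-0.035, 0.999, 0.003], [0.999, 0.035, 0.005], [0.005, 0.003, -1.0]]
ft_force: [1.2, 26.8, 16.7]
grip_width: 0.0516
gripper_force: 22.8
```

Request:
{"op": "jog_arm", "data": {"targets": [[0.3, 0, 0, 0, 0, 0], [0.3, 0, 0, 0, 0, 0], [0.3, 0, 0, 0, 0, 0], [0.3, 0, 0, 0, 0, 0], [0.3, 0, -3, 0, 0, 0], [0.3, 0, -7, 0, 0, 0], [0.3, 0, -11, 0, 0, 0], [0.3, 0, -14, 0, 0, 0]], "hand": 1}}

```text
time_s: 12.98
position: [0.5556, -0.1589, 0.1675]
tool_rot: [[-0.036, 0.999, 0.002], [0.999, 0.036, -0.001], [-0.001, 0.002, -1.0]]
ft_force: [-0.3, -0.9, -0.4]
grip_width: 0.0852
gripper_force: 0.0
```

Request:
{"op": "jog_arm", "data": {"targets": [[4, -0.8, 0, 0, 0, 0], [8, -1.6, 0, 0, 0, 0], [12, -2.4, 0, 0, 0, 0], [16, -3.2, 0, 0, 0, 0], [20, -4, 0, 0, 0, 0], [24, -4.8, 0, 0, 0, 0], [27.5, -5.6, 0, 0, 0, 0], [27.5, -5.9, 0, 0, 0, 0]]}}

```text
time_s: 13.65
position: [0.4847, 0.1188, 0.1645]
tool_rot: [[-0.041, 0.999, -0.0], [0.999, 0.041, 0.001], [0.001, -0.0, -1.0]]
ft_force: [-0.2, 0.4, 0.3]
grip_width: 0.0853
gripper_force: 0.0
```

Request:
{"op": "jog_arm", "data": {"targets": [[0, 0, 0, 0, 0, 0], [0, 0, 0, 0, 0, 0], [0, 0, 0, 0, 0, 0]]}}

```text
time_s: 13.9
position: [0.487, 0.1132, 0.1643]
tool_rot: [[-0.034, 0.999, 0.0], [0.999, 0.034, -0.0], [-0.0, 0.0, -1.0]]
ft_force: [0.5, -0.8, -0.3]
grip_width: 0.0858
gripper_force: 0.0
```

Run:
```python
from h import *
im,P=tins(); s=env.observe(); print([s[k] for k in ("position","ft_force","time_s")])
tins("top"); im,_=tins("scene"); save(im,"s3.png")
```

```text
wrist tin_blue 0.95 [29.0, 218.0] z 0.046 c 0.429 0.2579 r 0.0177
wrist tin_blue 0.65 [176.5, 153.6] z 0.09 c 0.3787 0.1321 r 0.0349
[array([0.48685607, 0.1133822 , 0.16424377]), array([ 0.72408103, -0.12894458, -0.82053904]), 14.1]
top tin_yellow 0.83 [214.6, 347.0] z 0.071 c 0.5537 -0.2089 r 0.0263
top tin_red 0.73 [211.1, 329.6] z 0.07 c 0.5549 -0.1589 r 0.0251
top tin_blue 0.75 [210.2, 348.3] z 0.07 c 0.5544 -0.2076 r 0.029
top tin_blue 0.38 [228.6, 323.2] z 0.059 c 0.4488 -0.1559 r 0.0155
scene tin_yellow 0.58 [183.3, 222.1] z 0.069 c 0.5609 -0.2037 r 0.0282
scene tin_red 0.72 [190.8, 238.5] z 0.068 c 0.5561 -0.1537 r 0.0273
scene tin_blue 0.69 [230.0, 388.1] z 0.045 c 0.4285 0.2581 r 0.0193
scene tin_blue 0.64 [197.9, 356.0] z 0.09 c 0.3796 0.1305 r 0.0373
```

View pics/s3.png

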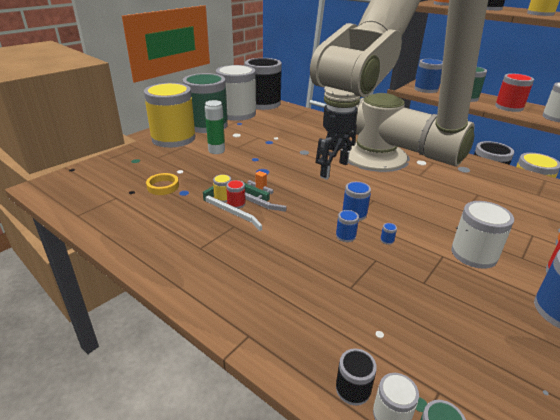

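The scene view shows yellow (222,185) and red (235,193) upright in the lane, and the medium blue still at (347,225). Descending on blue.

Request:
{"op": "jog_arm", "data": {"targets": [[4, 0, 0, 0, 0, 0], [5.2, 0, 0, 0, 0, 0], [5.2, 0, 3.5, 0, 0, 0], [5.2, 0, 7, 0, 0, 0], [5.2, 0, 10.5, 0, 0, 0], [5.2, 0, 13, 0, 0, 0], [5.2, 0, 14, 0, 0, 0], [5.2, 0, 14, 0, 0, 0]]}}

```text
time_s: 15.17
position: [0.4833, 0.1662, 0.022]
tool_rot: [[-0.036, 0.999, -0.005], [0.999, 0.036, -0.001], [-0.0, -0.005, -1.0]]
ft_force: [-0.2, 0.2, -0.4]
grip_width: 0.0856
gripper_force: 0.0
```

Request:
{"op": "jog_arm", "data": {"targets": [[0, 0, 0, 0, 0, 0], [0, 0, 0, 0, 0, 0], [0, 0, 0, 0, 0, 0], [0, 0, 0, 0, 0, 0], [0, 0, 0, 0, 0, 0], [0, 0, 0, 0, 0, 0]], "hand": 0.5}}

```text
time_s: 15.67
position: [0.4852, 0.1663, 0.0256]
tool_rot: [[-0.036, 0.999, 0.002], [0.999, 0.036, 0.0], [0.0, 0.002, -1.0]]
ft_force: [-1.3, 0.6, 6.7]
grip_width: 0.0518
gripper_force: 20.8
```

Run:
```python
from h import *
im,P=tins(); s=env.observe(); print([s[k] for k in ("position","grip_width","ft_force","time_s")], rk(s["position"]))
```

```text
wrist tin_blue 0.94 [306.8, 78.8] z 0.09 c 0.3865 0.1418 r 0.0467
wrist tin_blue 0.56 [291.3, 278.2] z 0.068 c 0.4851 0.1666 r 0.0264
wrist tin_blue 0.56 [80.8, 155.6] z 0.046 c 0.429 0.2582 r 0.0178
[array([0.48519898, 0.16632142, 0.02553487]), 0.051631567444733704, array([-0.47374755,  0.62833888,  6.59271657]), 15.8667] [-0.06597872  0.23383124]
```

Request:
{"op": "jog_arm", "data": {"targets": [[-1, 0.8, 0, 0, 0, 0], [-3, 2, 0, 0, 0, 0], [-5, 3.2, 0, 0, 0, 0], [-7, 4.4, 0, 0, 0, 0], [-9, 5.4, 0, 0, 0, 0], [-11, 6, 0, 0, 0, 0], [-13, 6, 0, 0, 0, 0], [-15, 6, 0, 0, 0, 0]]}}

```text
time_s: 16.53
position: [0.5511, 0.0179, 0.0256]
tool_rot: [[-0.036, 0.999, 0.003], [0.999, 0.036, 0.001], [0.0, 0.003, -1.0]]
ft_force: [0.4, 3.4, 6.0]
grip_width: 0.0515
gripper_force: 21.1
```

Request:
{"op": "jog_arm", "data": {"targets": [[-2.5, 0, 0, 0, 0, 0], [-5, 0, 0, 0, 0, 0], [-7.5, 0, 0, 0, 0, 0], [-9.5, 0, 0, 0, 0, 0], [-11, 0, 0, 0, 0, 0], [-11.8, 0, 0, 0, 0, 0], [-12.2, 0, 0, 0, 0, 0], [-12.5, 0, 0, 0, 0, 0]]}}

```text
time_s: 17.2
position: [0.5551, -0.1068, 0.0256]
tool_rot: [[-0.035, 0.999, 0.002], [0.999, 0.035, 0.0], [0.0, 0.002, -1.0]]
ft_force: [-0.3, 10.0, 7.6]
grip_width: 0.0513
gripper_force: 21.0
```

Request:
{"op": "jog_arm", "data": {"targets": [[-0.1, 0, 0, 0, 0, 0], [-0.2, 0, 0, 0, 0, 0], [-0.3, 0, 0, 0, 0, 0], [-0.3, 0, 0, 0, 0, 0]]}}

```text
time_s: 17.53
position: [0.555, -0.1068, 0.0256]
tool_rot: [[-0.036, 0.999, 0.002], [0.999, 0.036, 0.004], [0.004, 0.002, -1.0]]
ft_force: [1.6, 16.2, 9.2]
grip_width: 0.0519
gripper_force: 21.2
```

Blue touches red. Release, rise, and move over the handle with a 90° turn.

Request:
{"op": "jog_arm", "data": {"targets": [[0.2, 0, 0, 0, 0, 0], [0.2, 0, 0, 0, 0, 0], [0.2, 0, 0, 0, 0, 0], [0.2, 0, 0, 0, 0, 0], [0.2, 0, -3, 0, 0, 0], [0.2, 0, -7, 0, 0, 0], [0.2, 0, -11, 0, 0, 0], [0.2, 0, -14, 0, 0, 0]], "hand": 1}}

```text
time_s: 18.2
position: [0.5548, -0.1079, 0.1675]
tool_rot: [[-0.036, 0.999, 0.002], [0.999, 0.036, -0.001], [-0.001, 0.002, -1.0]]
ft_force: [-0.2, -0.3, -0.0]
grip_width: 0.0854
gripper_force: 0.0
```

Request:
{"op": "jog_arm", "data": {"targets": [[-2, -3, 0, 0, 0, 50], [-4.4, -6, 0, 0, 0, 50], [-4.4, -9, 0, 0, 0, 50], [-4.4, -10.8, 0, 0, 0, 50], [-4.4, -10.8, 0, 0, 0, 50], [-4.4, -10.8, 0, 0, 0, 50], [-4.4, -10.8, 0, 0, 0, 50], [-4.4, -10.8, 0, 0, 0, 50]]}}

```text
time_s: 18.87
position: [0.448, -0.1556, 0.1644]
tool_rot: [[0.746, 0.666, 0.0], [0.666, -0.746, -0.0], [-0.0, 0.0, -1.0]]
ft_force: [-0.5, -0.2, -0.5]
grip_width: 0.0854
gripper_force: 0.0
```

Request:
{"op": "jog_arm", "data": {"targets": [[0, 0, 0, 0, 0, 40], [0, 0, 0, 0, 0, 40], [0, 0, 0, 0, 0, 40], [0, 0, 0, 0, 0, 40], [0, 0, 0, 0, 0, 40], [0, 0, 0, 0, 0, 40], [0, 0, 0, 0, 0, 40]]}}

```text
time_s: 19.45
position: [0.4481, -0.1554, 0.1643]
tool_rot: [[0.999, 0.037, -0.0], [0.037, -0.999, -0.0], [-0.0, 0.0, -1.0]]
ft_force: [-0.6, 0.1, 0.2]
grip_width: 0.0854
gripper_force: 0.0
```

Run:
```python
from h import *
s=env.observe(); print([s[k] for k in ("position","ft_force","time_s")],np.round(s["tool_rot"],3))
for c in ("top","scene","wrist"):
    im,P=tins(c)
    if c!="top": save(im,c+"4.png")
    R=P.reshape(-1,3); R=R[~np.isnan(R[:,0])]
    m=(R[:,2]>.05)&(R[:,2]<.064)&(abs(R[:,0]-.448)<.035)&(abs(R[:,1]+.155)<.04); q=R[m]
    if len(q): print(c,"handle",((q.max(0)+q.min(0))/2).round(4),np.ptp(q,axis=0).round(3))
```

```text
[array([ 0.4481435 , -0.15544064,  0.16428706]), array([-0.64966258,  0.09430263,  0.16979267]), 19.45] [[ 0.999  0.037 -0.   ]
 [ 0.037 -0.999 -0.   ]
 [-0.     0.    -1.   ]]
top tin_yellow 0.43 [209.9, 350.4] z 0.071 c 0.5404 -0.1818 r 0.0584
top tin_red 0.56 [206.6, 327.9] z 0.07 c 0.5552 -0.1581 r 0.0248
top tin_red 0.55 [226.3, 305.2] z 0.02 c 0.5059 -0.0867 r 0.0564
top tin_blue 0.57 [269.6, 231.6] z 0.091 c 0.3773 0.131 r 0.034
top tin_blue 0.56 [211.9, 312.6] z 0.069 c 0.5537 -0.107 r 0.0253
top tin_blue 0.5 [248.8, 192.4] z 0.047 c 0.4268 0.2556 r 0.0171
scene tin_yellow 0.71 [186.0, 220.0] z 0.068 c 0.5598 -0.2025 r 0.0302
scene tin_yellow 0.54 [189.4, 262.3] z 0.057 c 0.448 -0.1522 r 0.0175
scene tin_red 0.62 [192.6, 235.4] z 0.068 c 0.5566 -0.1572 r 0.0263
scene tin_blue 0.82 [203.7, 358.2] z 0.09 c 0.3799 0.1326 r 0.0361
scene tin_blue 0.74 [199.2, 250.0] z 0.068 c 0.5563 -0.1059 r 0.028
scene tin_blue 0.46 [232.8, 480.7] z 0.125 c 0.3398 0.4522 r 0.0556
scene handle [ 0.4488 -0.1524  0.0554] [0.023 0.032 0.01 ]
wrist tin_yellow 0.63 [71.4, 355.0] z 0.068 c 0.558 -0.2104 r 0.0262
wrist tin_yellow 0.57 [297.1, 527.7] z 0.144 c 0.3438 -0.4327 r 0.0185
wrist tin_red 0.59 [71.9, 288.9] z 0.068 c 0.5559 -0.1585 r 0.026
wrist tin_blue 0.83 [69.8, 218.6] z 0.068 c 0.5546 -0.1087 r 0.0278
wrist tin_blue 0.62 [249.3, 31.7] z 0.09 c 0.3777 0.1292 r 0.035
wrist handle [ 0.4489 -0.1559  0.0555] [0.022 0.03  0.011]
```

View pics/wrist4.png

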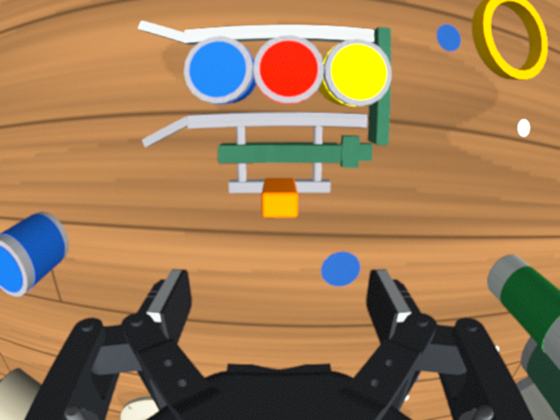

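The wrist view shows blue, red and yellow in single file at (219,70), (289,69) and (357,72), with yellow at the end stop. The orange handle is at (280,204), directly below the TCP. Descending to grip it.

Request:
{"op": "jog_arm", "data": {"targets": [[0.1, 0, 3.5, 0, 0, 0], [0.1, 0, 7, 0, 0, 0], [0.1, 0, 10.5, 0, 0, 0], [0.1, 0, 13, 0, 0, 0], [0.1, 0, 13.7, 0, 0, 0], [0.1, 0, 13.7, 0, 0, 0]]}}

```text
time_s: 20.55
position: [0.4486, -0.155, 0.0262]
tool_rot: [[0.999, 0.036, -0.003], [0.036, -0.999, 0.002], [-0.003, -0.002, -1.0]]
ft_force: [-0.1, 0.0, 0.5]
grip_width: 0.0853
gripper_force: 0.0
```

Request:
{"op": "jog_arm", "data": {"targets": [[0, 0, 0, 0, 0, 0], [0, 0, 0, 0, 0, 0], [0, 0, 0, 0, 0, 0], [0, 0, 0, 0, 0, 0], [0, 0, 0, 0, 0, 0], [0, 0, 0, 0, 0, 0], [0, 0, 0, 0, 0, 0]], "hand": 0.2, "newtons": 40}}

```text
time_s: 21.13
position: [0.4497, -0.1559, 0.0284]
tool_rot: [[0.999, 0.036, 0.002], [0.036, -0.999, -0.002], [0.002, 0.002, -1.0]]
ft_force: [-0.8, -1.7, 6.5]
grip_width: 0.0292
gripper_force: 40.5
```

Request:
{"op": "jog_arm", "data": {"targets": [[0.2, 0, 0, 0, 0, 0], [0.4, 0, 0, 0, 0, 0], [0.6, 0, 0, 0, 0, 0], [0.8, 0, 0, 0, 0, 0], [1.0, 0, 0, 0, 0, 0], [1.2, 0, 0, 0, 0, 0], [1.4, 0, 0, 0, 0, 0], [1.4, 0, 0, 0, 0, 0]]}}

```text
time_s: 21.8
position: [0.4634, -0.1553, 0.0284]
tool_rot: [[0.999, 0.037, 0.001], [0.037, -0.999, -0.002], [0.001, 0.002, -1.0]]
ft_force: [-3.8, -1.6, 8.6]
grip_width: 0.0297
gripper_force: 40.6
```

Request:
{"op": "jog_arm", "data": {"targets": [[0.1, 0, 0, 0, 0, 0], [0.2, 0, 0, 0, 0, 0], [0.3, 0, 0, 0, 0, 0], [0.4, 0, 0, 0, 0, 0], [0.5, 0, 0, 0, 0, 0], [0.5, 0, 0, 0, 0, 0]]}}

```text
time_s: 22.3
position: [0.4655, -0.1551, 0.0283]
tool_rot: [[0.999, 0.037, -0.006], [0.037, -0.999, -0.001], [-0.006, 0.001, -1.0]]
ft_force: [-18.8, -7.1, 16.0]
grip_width: 0.0294
gripper_force: 41.7
```

Request:
{"op": "jog_arm", "data": {"targets": [[0.1, 0, 0, 0, 0, 0], [0.2, 0, 0, 0, 0, 0], [0.2, 0, 0, 0, 0, 0], [0.2, 0, 0, 0, 0, 0]]}}

```text
time_s: 22.63
position: [0.4657, -0.155, 0.0283]
tool_rot: [[0.999, 0.038, -0.01], [0.038, -0.999, -0.001], [-0.01, 0.0, -1.0]]
ft_force: [-27.4, -10.2, 21.7]
grip_width: 0.0296
gripper_force: 42.3
```

Run:
```python
from h import *
s=env.observe(); print([s[k] for k in ("position","ft_force","time_s")])
im,P=tins("scene"); im,P=tins("top")
```

```text
[array([ 0.46571033, -0.15504281,  0.02826043]), array([-27.3974226 , -10.19646325,  21.69918192]), 22.6333]
scene tin_yellow 0.43 [192.0, 236.3] z 0.068 c 0.5703 -0.149 r 0.0363
scene tin_red 0.69 [193.3, 233.7] z 0.069 c 0.5644 -0.1536 r 0.0256
scene tin_blue 0.94 [197.9, 247.5] z 0.068 c 0.562 -0.1008 r 0.0253
scene tin_blue 0.8 [203.6, 357.2] z 0.089 c 0.3778 0.133 r 0.0364
scene tin_blue 0.56 [183.1, 216.8] z 0.068 c 0.5731 -0.2008 r 0.0357
top tin_yellow 0.61 [208.7, 348.4] z 0.07 c 0.5451 -0.1923 r 0.049
top tin_red 0.56 [202.9, 330.6] z 0.07 c 0.5564 -0.1516 r 0.0337
top tin_red 0.53 [192.7, 417.2] z 0.027 c 0.6313 -0.3967 r 0.0482
top tin_blue 0.73 [209.1, 313.4] z 0.07 c 0.5598 -0.1063 r 0.0257
```

Request:
{"op": "jog_arm", "data": {"targets": [[-0.1, 0, 0, 0, 0, 0], [-0.2, 0, 0, 0, 0, 0], [-0.3, 0, 0, 0, 0, 0], [-0.3, 0, 0, 0, 0, 0]]}}

```text
time_s: 23.37
position: [0.4656, -0.1551, 0.0283]
tool_rot: [[0.999, 0.038, -0.003], [0.038, -0.999, -0.001], [-0.003, 0.001, -1.0]]
ft_force: [-10.8, -4.8, 12.1]
grip_width: 0.0292
gripper_force: 41.1
```

Request:
{"op": "jog_arm", "data": {"targets": [[0, 0, 0, 0, 0, 0], [0, 0, 0, 0, 0, 0], [0, 0, 0, 0, 0, 0], [0, 0, 0, 0, 0, 0], [0, 0, -3, 0, 0, 0], [0, 0, -7, 0, 0, 0], [0, 0, -11, 0, 0, 0], [0, 0, -14, 0, 0, 0]], "hand": 1}}

```text
time_s: 24.03
position: [0.4675, -0.1546, 0.1704]
tool_rot: [[0.999, 0.036, 0.002], [0.036, -0.999, -0.001], [0.002, 0.001, -1.0]]
ft_force: [0.8, -0.5, 0.3]
grip_width: 0.0853
gripper_force: 0.0
```

Request:
{"op": "jog_arm", "data": {"targets": [[-1.5, 0, 0, 0, 0, 0], [-2, 0, 0, 0, 0, 0], [-2, 0, 0, 0, 0, 0]]}}

```text
time_s: 24.28
position: [0.4462, -0.155, 0.167]
tool_rot: [[0.999, 0.035, -0.001], [0.035, -0.999, 0.001], [-0.001, -0.001, -1.0]]
ft_force: [-0.2, -0.3, -0.7]
grip_width: 0.0853
gripper_force: 0.0
```

Run:
```python
from h import *
s=env.observe(); print([s[k] for k in ("position","ft_force","time_s")])
im,P=tins("wrist"); save(im,"w5.png")
R=P.reshape(-1,3); R=R[~np.isnan(R[:,0])]
m=(R[:,2]>.05)&(R[:,2]<.064)&(abs(R[:,0]-.46)<.035)&(abs(R[:,1]+.155)<.03); q=R[m]
print("handle",((q.max(0)+q.min(0))/2).round(4),np.ptp(q,axis=0).round(3))
```

```text
[array([ 0.44619005, -0.15499439,  0.16700803]), array([-0.21096251, -0.26594425, -0.65236601]), 24.2833]
wrist tin_yellow 0.89 [60.6, 352.7] z 0.068 c 0.5658 -0.21 r 0.0262
wrist tin_yellow 0.69 [104.6, 275.6] z 0.058 c 0.4645 -0.1555 r 0.0172
wrist tin_red 0.6 [58.3, 288.6] z 0.068 c 0.5633 -0.1582 r 0.0261
wrist tin_blue 0.83 [59.6, 219.2] z 0.068 c 0.5615 -0.1064 r 0.0261
wrist tin_blue 0.71 [245.1, 32.7] z 0.09 c 0.3783 0.1293 r 0.0348
handle [ 0.4648 -0.1553  0.0552] [0.022 0.03  0.01 ]
```

View pics/w5.png

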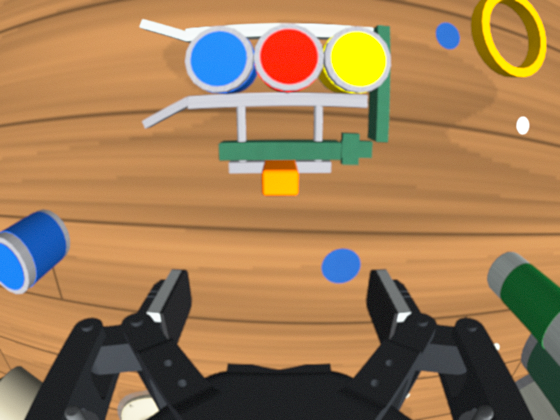

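The wrist view shows all three tins in contact and pressed between the jaw and the far rail: blue (219,60), red (289,58), yellow (357,60). The handle has moved 16 mm, as expected. The tin spacing is 52 mm. Handing in.

```bash
python3 -c "
from rig import env; print(env.close_job())"
```

```text
the job is handed in; nothing more can be done
None
```

The job is handed in, with no verdict returned: yellow, red and blue stand touching in single file from the end stop, the jaw was pushed shut against them and released, and I kept the arm clear of the bystanders.

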